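Unclamp the practice nail wheel

TASK

Free the practice nail wheel from its clamp stand: push the red safety tab gently away from the lever until it clicks and stays back by itself when you let go, then lift the clamp lever by its black grip and swing it well back so it stays open. Its plastic is weak, so never ram or squeeze the tab with more than about 15 N, nor wrench the lever against it; leave the wheel on its pin, do not disturb the file, buffer and tin, and let go of everything.

Things in the scene. Friction and masses are not known exactly. Their poses are not given: they have to be found in the camera images.
- stand: White clamp stand fixed in the blue tray; base plate 131 x 150 x 12 mm. Origin under the hub post at the tray floor (tray rim 12 mm higher); z up. The lever runs along this frame's -x, from its hinge (+x side) to its black grip. The red safety tab slides along +y to release.
- lever_hinge (a point): Hinge of the clamp lever, 50 mm to +x of the stand's origin, 41 mm above it; hinge axis along the stand's y.
- lever_grip (a point): Centre of the black grip at the lever's free end: 34 mm long (along the lever), 18 mm wide (stand y), 22 mm high, middle 45 mm above the tray floor, beyond the base's edge, free all around. It is 146 mm from the hinge and, closed, 4 mm above hinge height. Pinch its two sides; it can turn between the fingers as the lever swings.
- lever (a joint): Clamp lever angle: 0 closed on the wheel, growing as the grip rises and swings back over the hinge, end stop at 1.4 rad. Stiff hinge (0.25 N m, about 2 N at the grip), stays where it is left. Well back means over 1.1 rad.
- tab_paddle (a point): Centre of the safety tab's red upright thumb paddle: 22 mm (stand x) by 8 mm (stand y), 28 mm high, top 85 mm above the tray floor. Locked, it is 52 mm to -x and 26 mm to +y of the stand's origin. Space above bolt and lever on both its sides is free. Push it to the stand's +y. The plastic breaks at 15 N of push or squeeze.
- wheel_center (a point): Centre of the practice nail wheel: 12 coloured tips on a clear hub, 76 mm across, 5 mm thick, lying flat on the stand's pin under the lever. It stays there.
- tin_center (a point): Centre of the closed aluminium tin, 52 mm across, 34 mm high, standing loose in the tray. Not to be disturbed.
- buffer_center (a point): Centre of the wooden buffer block, 95 x 25 x 24 mm, lying loose in the tray. Not to be disturbed.
- file_center (a point): Centre of the frosted glass file, 140 x 14 x 5 mm, lying loose in the tray. Not to be disturbed.
- seat (a point): The top of the hub post where the wheel rests, 26 mm above the stand's origin.
- lever_bar (a point): Point on the steel lever bar's top (16 mm wide, top 46 mm above the tray floor) under the red bolt. The bolt blocks the lever after 0.01 rad until the tab is released; the bolt breaks if the lever is wrenched against it with 40 N.
- tab_bolt (a point): Top of the flat red bolt that carries the paddle and slides with it: 16 x 65 mm, top 57 mm above the tray floor. A spring pulls it back to locked (1 N at the start, 3 N near the end) if it is let go early. The lever is clear of it after 13 mm of travel.
- tab_guide (a point): Fixed grey guide under the bolt. A catch hidden in it engages at 15 to 37 mm of travel, different each time, not shown by any pose: the push rises to 5 or 6 N, eases as the catch rides over and clicks, and about 4 mm after easing meets a hard end stop; push on to this stop. Let go then, the tab stays back, 15 to 35 mm from its locked place, 2.5 mm short of the stop.

How it is judged:
By the outcome, as a careful person would: the job done as asked, in the order asked, and still so for the second after the job is handed in, with the robot touching nothing.
It also fails if it takes over 64 s, if anything falls off the work surface, if the arm or the gripper's body presses on something with over 40 N, if the wrist force passes 120 N, or if a joint passes its speed limit or range.

ROBOT

A 6-joint arm with a two-finger parallel gripper is mounted at the origin on the work surface. World frame = base frame: x ahead of the robot, y to its left, z up, the work surface at z = 0. Lengths are in mm, angles in rad, forces in N, time in s.
With the tool pointing down it reaches from about 350 to 875 mm from the base axis. Payload 4.2 kg.
Tool frame: the origin (TCP) lies on the mounting face of the last link; the fingertips stand 173 mm ahead of it and the grasp point (between the pads) lies 155 mm ahead of it; z points along the fingers, y is the direction in which the jaws open and shut (so a half turn about z gives the same grasp; the last joint's range is limited). The gripper opens to 85 mm and grips with 20 to 120 N. Pads are 22 mm wide; open, the fingers measure 114 mm over their backs; the gripper's body (76 mm by 85 mm) begins 54 mm behind the grasp point. The pads swing forward as they close: fully open they stand 13 mm farther back than shut.
Start: joints at [-0.999, 0.385, 0.008, 0, -1.194, -0.259], TCP at [192.343, -594.646, 404.712] pointing down, gripper open.
Joint ranges: [-3.14, 3.14], [-1.21, 2.06], [-1.07, 1.41], [-3.16, 2.05], [-2.99, -0.16], [-3.1, 3.1]. Speed limits (rad/s): [2.79, 2.79, 3.14, 3.14, 3.14, 3.14].

INTERFACE

Orientations are given as a unit quaternion [x, y, z, w].
In Python, from bench import arm gives the robot as it stands. The module is installed in compiled form; this text tells all that it offers.
- The arm moves only by the tool play_rows, never from a script. Its argument "moves" is a list of rows, each a list of 3 entries, a list of its own where there are three numbers: the shift along the world's x, y, z in units of 30 cm (1.0 is 30 cm), then the turn about the world's z in units of 30 degrees (1.0 is 30 degrees), then the gripper's target within -1 to 1 (shut at 1, half-way at 0, fully open at -1). In form: [[[x, y, z], turn, jaw], ...]. A call has 1 to 12 rows; each row is the pose to reach, as a shift and turn from the pose measured when the call began; what a row does not reach only later rows make up. A row lasts 1/8 s, in which the tool goes at most 62.5 mm and 10.7 degrees, less where a joint would pass 70% of its speed; a pose out of reach is approached as far as the arm can. A call with a number of a shift or a turn outside -1 to 1 is refused whole. A call with a gripper value outside its range is refused whole. The fingers move at their own pace and stop on an object; the grip force is fixed at half the most. Time passes only in rows, so rows that repeat a pose let the fingers close. It gives the time, the measured TCP pose, the force and the opening at its end, in the units of the state.
- arm.read_state(): the state, without advancing time (a new reading comes with each control period).
- arm.get_image(name): name is "side" or "top" or "wrist"; returns a dict with "pixels" (420x560x3 uint8, red, green, blue), "vfov" (degrees; the focal length in pixels is half the picture's height over the tangent of half this angle, whatever the lens; pixels are square), "cx", "cy" (the principal point, pixels), "dist" ([k1, k2, p1, p2, k3] as OpenCV has them; the pictures are not rectified), "xyz" and "rotation" of the camera in the world. Camera axes: x right, y up, looking along -z (the intrinsics and any distortion apply to the point x, -y, -z); pixel columns grow to the right and rows downward; lengths in mm; the calibration is good to about 2 mm. A picture is of the moment at which its call begins. There is no depth.
- arm.job_done(): hands the job in, once; it reports no verdict.
Trained networks look in a picture, given as the dict that the camera call returned (one of the last four; its "shot" number tells which), for a name from the list of things; names that differ only in an ending like _2 or _b are one class to them, and where a whole thing is asked for, a point or a joint stands for the part that bears it (a point fixed in the world has none). Each returns a list of dicts, best first, with "conf" (0 to 1); they miss things now and then, are a little off and sometimes report something else, mostly with a low value. They report only what shows in the picture. A call takes as long as a camera call.
- arm.look_for(name, picture): "centre" ([x, y, z] in mm, in world coordinates, good to about 4 mm: the middle of the surface that is visible of it).
The state is a dict: "clock": time; "joints": joint angles; "joint_vel": joint speeds; "joint_efforts": joint torques, N m; "position": TCP position; "ee_rot": TCP orientation; "contact_force": force on the tool from outside, world axes, zero at the start; "wrist_torque": the same for the moment, N m; "gripper_width": finger opening in mm.
Only numpy, scipy, OpenCV 4.12 (cv2) and the standard library are available. Lean on these libraries where they do the work, as an engineer would, in place of code of your own. Each camera call takes 0.05 s, during which the arm holds its last target.

## Working session

There is one attempt and no reset: what is moved stays moved. The work goes in short steps, Python scripts to look and compute and a tool call to move; the robot and the scene stay as the last step left them, time stands still between calls to the robot, and variables do not carry over. Pictures are saved under pics/ and viewed, and the job is handed in when it is done.

Besides the shell and the picture viewer there is one more tool, called after "Emit:" by a JSON object that holds its "fn" and its "kwargs". play_rows: Moves the arm, as the interface text tells. Shifts and turns lie within -1 to 1; 1 stands for 30 cm of shift or 30 degrees of turn. Its arguments: {"type":"object","properties":{"moves":{"type":"array"}},"required":["moves"]}

```bash
mkdir -p pics; cat > h.py <<'E'
import numpy as np, cv2
from bench import arm
def save(im,n): cv2.imwrite(f'pics/{n}.png', cv2.cvtColor(im['pixels'],cv2.COLOR_RGB2BGR))
def K(im):
    f=im['pixels'].shape[0]/2/np.tan(np.radians(im['vfov'])/2)
    return np.array([[f,0,im['cx']],[0,f,im['cy']],[0,0,1.]])
def R(im):
    r=np.array(im['rotation'],float)
    if r.size==4:
        from scipy.spatial.transform import Rotation
        return Rotation.from_quat(r).as_matrix()
    return r.reshape(3,3)
def proj(im,P):
    P=np.atleast_2d(P); c=(P-np.array(im['xyz']))@R(im); c=c*[1,-1,-1]
    return cv2.projectPoints(c.reshape(-1,1,3),np.zeros(3),np.zeros(3),K(im),np.array(im['dist'],float))[0].reshape(-1,2)
def ray(im,uv,z):
    n=cv2.undistortPoints(np.array(uv,float).reshape(-1,1,2),K(im),np.array(im['dist'],float)).reshape(-1,2)
    d=np.c_[n[:,0],-n[:,1],-np.ones(len(n))]@R(im).T
    o=np.array(im['xyz']); return o+d*((z-o[2])/d[:,2])[:,None]
E
python3 - <<'E'
from h import *
s=arm.read_state(); print({k:np.round(v,3).tolist() for k,v in s.items()})
names="stand lever_hinge lever_grip tab_paddle wheel_center tin_center buffer_center file_center seat lever_bar tab_bolt tab_guide".split()
for c in ["top","side","wrist"]:
    im=arm.get_image(c); save(im,c+"0"); print(c,im['xyz'],im['rotation'],im['vfov'])
    for n in names:
        r=arm.look_for(n,im)
        print(n,[(np.round(q['centre'],0).tolist(),round(q['conf'],2)) for q in r[:2]])
print(arm.read_state()['clock'])
E
```

```text
{'clock': 0.0, 'joints': [-0.999, 0.386, 0.007, -0.001, -1.194, -0.259], 'joint_vel': [0.001, 0.0, 0.001, 0.0, 0.001, -0.002], 'joint_efforts': [0.0, -39.228, 18.84, 4.186, -0.005, 0.0], 'position': [192.298, -594.467, 403.621], 'ee_rot': [-0.156, 0.988, 0.001, -0.0], 'contact_force': [-0.563, -0.183, 0.291], 'wrist_torque': [-0.021, -0.027, -0.02], 'gripper_width': 85.516}
top [540.62842202  27.76748285 746.51528548] [-0.02016681  0.03766905  0.71120538 -0.70168458] 57.86754990009437
stand [([585.0, -69.0, 11.0], 0.92)]
lever_hinge [([588.0, -67.0, 15.0], 0.68)]
lever_grip [([568.0, -106.0, 50.0], 0.95)]
tab_paddle [([536.0, -78.0, 64.0], 0.9)]
wheel_center [([593.0, -92.0, 33.0], 0.63)]
tin_center [([533.0, 80.0, 39.0], 0.59)]
buffer_center [([576.0, -264.0, 26.0], 0.7)]
file_center [([575.0, -209.0, 13.0], 0.57)]
seat [([582.0, -67.0, 16.0], 0.61)]
lever_bar [([567.0, -103.0, 48.0], 0.9)]
tab_bolt [([543.0, -76.0, 61.0], 0.59)]
tab_guide [([586.0, -67.0, 16.0], 0.62)]
side [ 352.94172644 -425.80345102  490.1977238 ] [ 0.4192186  -0.10841731 -0.20961063  0.8766783 ] 56.463370583204
[... 214 characters left out ...]
.0, 14.0], 0.17)]
wheel_center [([589.0, -112.0, 31.0], 0.74), ([573.0, -104.0, 17.0], 0.62)]
tin_center [([527.0, 69.0, 33.0], 0.82)]
buffer_center [([573.0, -272.0, 26.0], 0.69)]
file_center [([566.0, -207.0, 11.0], 0.61)]
seat [([568.0, -109.0, 14.0], 0.76), ([545.0, -110.0, 51.0], 0.27)]
lever_bar [([549.0, -109.0, 49.0], 0.41)]
tab_bolt [([540.0, -83.0, 63.0], 0.56)]
tab_guide [([570.0, -106.0, 16.0], 0.85)]
wrist [ 123.83639521 -616.79791943  373.35484802] [-0.08470459 -0.11760596  0.80007435  0.58212972] 60.948793182993896
stand []
lever_hinge []
lever_grip []
tab_paddle []
wheel_center []
tin_center []
buffer_center []
file_center []
seat []
lever_bar []
tab_bolt []
tab_guide []
1.95
```

View pics/top0.png

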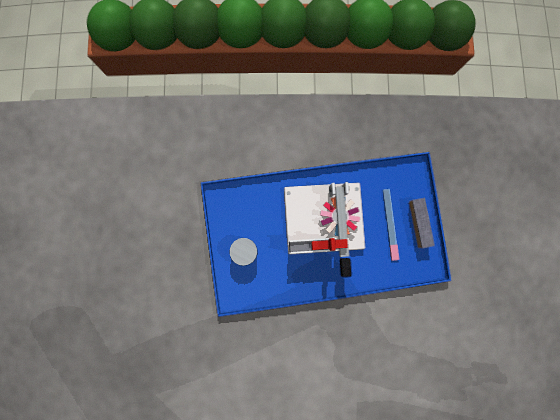

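View pics/side0.png

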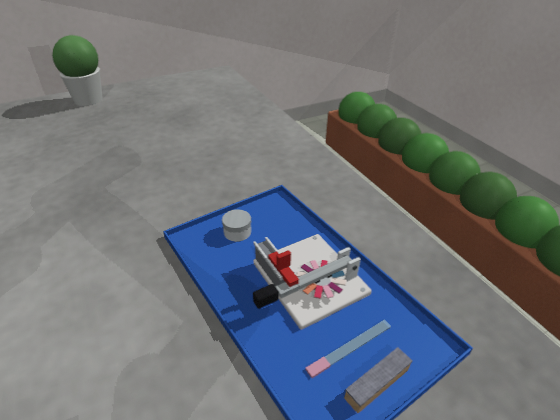

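```bash
python3 - <<'E'
import cv2
a=cv2.imread('pics/top0.png')[170:290,260:400]; cv2.imwrite('pics/top0c.png',cv2.resize(a,None,fx=5,fy=5,interpolation=2))
a=cv2.imread('pics/side0.png')[225:335,235:385]; cv2.imwrite('pics/side0c.png',cv2.resize(a,None,fx=5,fy=5,interpolation=2))
E
```

```text
(no output)
```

View pics/top0c.png

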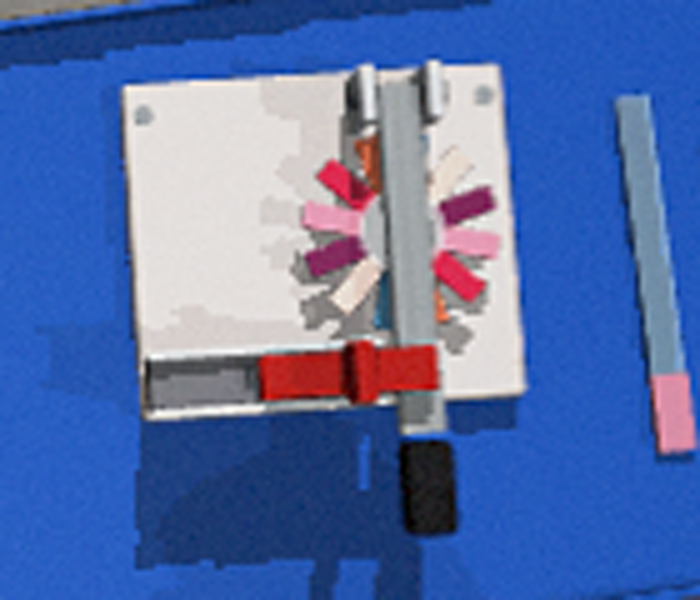

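View pics/side0c.png

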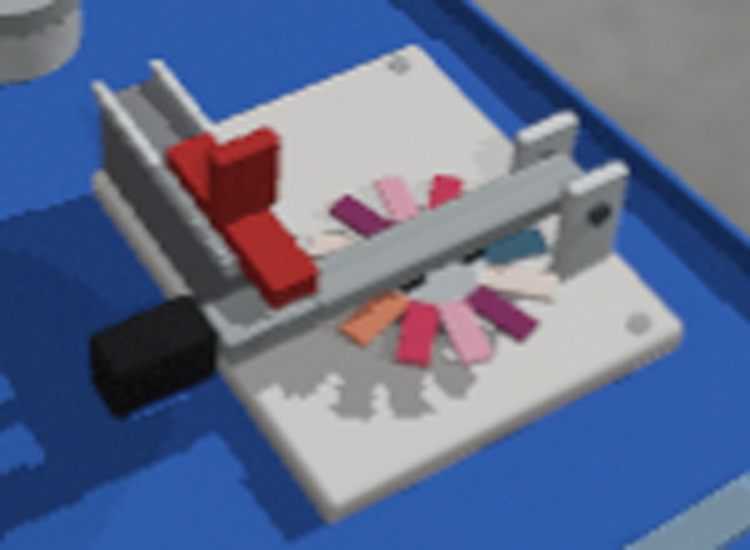

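```bash
cat > fit.py <<'E'
from h import *
from scipy.optimize import least_squares
T=arm.get_image("top"); S=arm.get_image("side")
t=lambda u,v:(260+u/5,170+v/5); s=lambda u,v:(235+u/5,225+v/5)
# (image, pixel, stand pt or base corner)
C=[(T,t(362,372),(-52,26,85)),(T,t(429,488),(-96,0,52)),(S,s(245,144),(-52,26,85)),(S,s(152,332),(-96,0,56))]
B=[(T,t(123,87),(65.5,75)),(T,t(500,65),(65.5,-75)),(T,t(525,393),(-65.5,-75)),(T,t(143,418),(-65.5,75)),
   (S,s(415,47),(65.5,75)),(S,s(682,330),(65.5,-75)),(S,s(332,510),(-65.5,-75))]
def W(p,P):
    c,s_=np.cos(p[2]),np.sin(p[2]); return np.array([p[0]+c*P[0]-s_*P[1],p[1]+s_*P[0]+c*P[1],p[3]+P[2]])
def res(p):
    r=[]
    for im,uv,P in C: r+=list(proj(im,W(p,P))[0]-uv)
    for im,uv,P in B: r+=list(proj(im,W(p,(P[0]+p[4],P[1]+p[5],12)))[0]-uv)
    return np.array(r)
f=least_squares(res,[590,-100,0,3,0,20],x_scale=[10,10,.1,5,10,10],loss='soft_l1')
p=f.x; print(np.round(p,3)); print(np.round(res(p).reshape(-1,2),1).tolist())
for n,P in dict(hinge=(50,0,41),grip=(-96,0,45),paddle=(-52,26,71),padtop=(-52,26,85)).items(): print(n,np.round(W(p,P),1))
E
python3 fit.py
```

```text
[ 5.94596e+02 -1.02247e+02  4.90000e-02  1.91500e+00 -8.16000e-01
  2.57290e+01]
[[0.0, 0.0], [-0.4, 0.1], [-0.1, 0.2], [0.3, 0.1], [-0.7, -0.3], [-0.1, -0.3], [0.3, 0.8], [-0.3, 0.9], [0.3, -0.7], [1.4, 0.1], [-0.2, 0.4]]
hinge [644.5 -99.8  42.9]
grip [ 498.7 -107.    46.9]
paddle [541.4 -78.8  72.9]
padtop [541.4 -78.8  86.9]
```

```bash
cat >> h.py <<'E'
p=np.array([594.6,-102.25,0.049,1.9])
def W(P,p=p):
    c,s_=np.cos(p[2]),np.sin(p[2]); return np.array([p[0]+c*P[0]-s_*P[1],p[1]+s_*P[0]+c*P[1],p[3]+P[2]])
def St(P):
    c,s_=np.cos(p[2]),np.sin(p[2]); d=np.array(P)-[p[0],p[1],p[3]]; return np.array([c*d[0]+s_*d[1],-s_*d[0]+c*d[1],d[2]])
def yaw(s):
    from scipy.spatial.transform import Rotation
    m=Rotation.from_quat(s['ee_rot']).as_matrix(); return np.degrees(np.arctan2(-m[0,1],m[1,1])),m
def to(P,yw=None):
    s=arm.read_state(); d=np.array(P)-s['position']; y,m=yaw(s)
    print('clk',round(s['clock'],2),'d',np.round(d,1),'units',np.round(d/300,4),'yaw',round(y,2),'turn',None if yw is None else round((yw-y)/30,3),'F',np.round(s['contact_force'],1),'w',round(s['gripper_width'],1))
    print('tool z',np.round(m[:,2],3),'stand pos',np.round(St(s['position']),1))
E
python3 -c "
from h import *
to(W((-52,-4,63+173)),2.8)"
```

```text
clk 2.05 d [ 350.5  485.9 -166.8] units [ 1.1684  1.6195 -0.556 ] yaw 17.92 turn -0.504 F [ 0.1 -0.6 -0.4] w 85.0
tool z [-0.  0. -1.] stand pos [-425.9 -472.1  402.8]
```

Emit:
{"fn": "play_rows", "kwargs": {"moves": [[[0.1,0.14,0],-0.2,1],[[0.2,0.29,0],-0.4,1],[[0.3,0.43,0],-0.503,1],[[0.4,0.57,0],-0.503,1],[[0.5,0.7,0],-0.503,1],[[0.6,0.84,0],-0.503,1],[[0.6,0.84,0],-0.503,1],[[0.6,0.84,0],-0.503,1]]}}

```text
clock: 3.05
position: [372.4, -342.6, 404.8]
ee_rot: [-0.025, 1.0, -0.0, 0.0]
contact_force: [0.5, -0.4, -0.8]
gripper_width: -0.0
```

```bash
python3 -c "
from h import *
to(W((-52,-4,63+173)),2.8)"
```

```text
clk 3.05 d [ 170.5  233.9 -166.9] units [ 0.5683  0.7795 -0.5565] yaw 2.87 turn -0.002 F [ 0.5 -0.4 -0.8] w -0.0
tool z [ 0. -0. -1.] stand pos [-233.8 -229.2  402.9]
```

Emit:
{"fn": "play_rows", "kwargs": {"moves": [[[0.11,0.15,0],0,1],[[0.22,0.3,-0.05],0,1],[[0.33,0.45,-0.15],0,1],[[0.44,0.6,-0.25],0,1],[[0.5683,0.7795,-0.35],0,1],[[0.5683,0.7795,-0.45],0,1],[[0.5683,0.7795,-0.45],0,1],[[0.5683,0.7795,-0.45],0,1]]}}

```text
clock: 4.05
position: [542.9, -110.2, 270.8]
ee_rot: [-0.024, 1.0, -0.0, 0.001]
contact_force: [0.2, -0.5, 0.4]
gripper_width: -0.2
```

```bash
python3 -c "
from h import *
to(W((-52,-4,63+173)),2.8)
for c in ['top','side','wrist']:
    im=arm.get_image(c);save(im,c+'1')
    s=arm.read_state(); print(c,proj(im,np.array(s['position'])-[0,0,173]),proj(im,W((-52,26,85))))
a=cv2.imread('pics/side1.png')[185:335,215:385];b=cv2.imread('pics/top1.png')[140:290,250:420]
w=cv2.imread('pics/wrist1.png')
cv2.imwrite('pics/c1.png',np.hstack([cv2.resize(q,(400,353)) for q in (a,b)]))
"
```

```text
clk 4.05 d [ -0.    1.4 -32.9] units [-0.0002  0.0046 -0.1098] yaw 2.78 turn 0.001 F [ 0.2 -0.5  0.4] w -0.2
tool z [ 0.001 -0.001 -1.   ] stand pos [-52.   -5.4 268.9]
top [[351.58821896 243.20532952]] [[332.40987328 244.43048904]]
side [[295.61598874 262.40613276]] [[283.91512951 254.03019776]]
wrist [[276.72823311 276.64069616]] [[342.757434   265.27239781]]
```

View pics/c1.png

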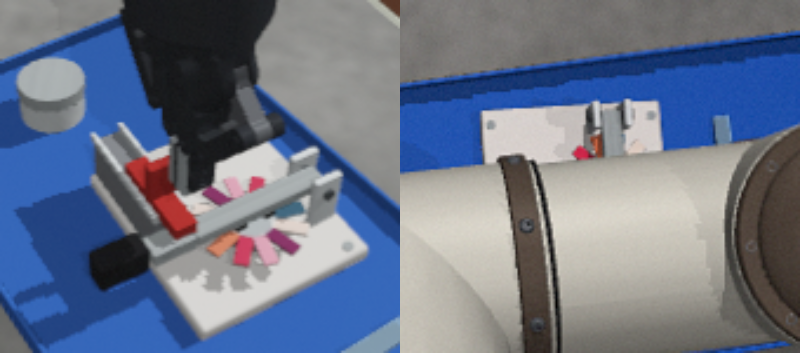

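View pics/wrist1.png

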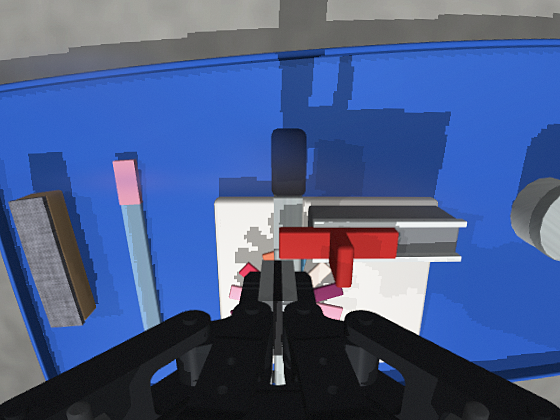

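Emit:
{"fn": "play_rows", "kwargs": {"moves": [[[0,0,-0.05],0,1],[[0,0,-0.1],0,1],[[0,0,-0.11],0,1],[[0,0,-0.11],0,1],[[0,0.007,-0.11],0,1],[[-0.0007,0.014,-0.11],0,1],[[-0.0007,0.014,-0.11],0,1]]}}

```text
clock: 5.08
position: [542.7, -105.4, 238.9]
ee_rot: [-0.024, 1.0, -0.0, 0.002]
contact_force: [0.0, -0.8, 0.2]
gripper_width: 0.4
```

```bash
python3 -c "
from h import *
to(W((-52,-4,63+173)),2.8)
for c in ['side','wrist']:
    im=arm.get_image(c);save(im,c+'2')
a=cv2.imread('pics/side2.png')[215:315,225:345];b=cv2.imread('pics/wrist2.png')[180:340,180:420]
cv2.imwrite('pics/c2.png',np.hstack([cv2.resize(a,(396,330)),cv2.resize(b,(400,330))]))
"
```

```text
clk 5.08 d [ 0.2 -3.4 -1. ] units [ 0.0006 -0.0112 -0.0033] yaw 2.8 turn -0.0 F [ 0.  -0.8  0.2] w 0.4
tool z [ 0.004 -0.    -1.   ] stand pos [-52.   -0.6 237. ]
```

View pics/c2.png

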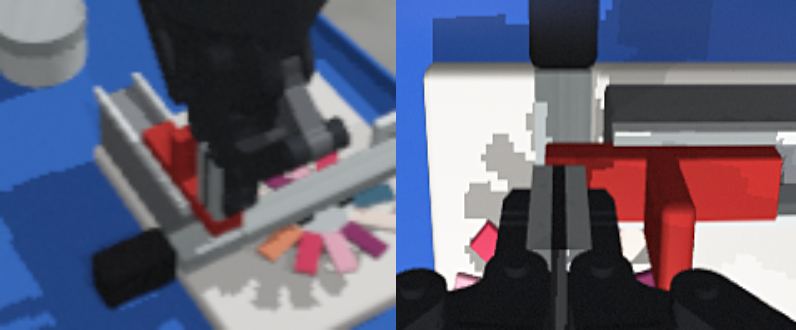

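Emit:
{"fn": "play_rows", "kwargs": {"moves": [[[-0.0003,0.007,-0.002],0,1],[[-0.0006,0.014,-0.002],0,1],[[-0.001,0.02,-0.002],0,1],[[-0.0012,0.024,-0.002],0,1],[[-0.0014,0.028,-0.002],0,1],[[-0.0016,0.032,-0.002],0,1],[[-0.0018,0.036,-0.002],0,1],[[-0.002,0.04,-0.002],0,1]]}}

```text
clock: 6.18
position: [542.0, -93.7, 238.2]
ee_rot: [-0.024, 1.0, -0.0, 0.002]
contact_force: [-0.3, -1.8, 0.1]
gripper_width: 0.2
```

Emit:
{"fn": "play_rows", "kwargs": {"moves": [[[-0.0001,0.0033,0],0,1],[[-0.0003,0.0066,0],0,1],[[-0.0005,0.01,0],0,1]]}}

```text
clock: 6.55
position: [541.9, -90.7, 238.2]
ee_rot: [-0.024, 1.0, -0.0, 0.002]
contact_force: [0.4, -2.3, -0.7]
gripper_width: 0.4
```

Emit:
{"fn": "play_rows", "kwargs": {"moves": [[[-0.0001,0.0033,0],0,1],[[-0.0003,0.0066,0],0,1],[[-0.0005,0.01,0],0,1]]}}

```text
clock: 6.92
position: [541.7, -87.8, 238.2]
ee_rot: [-0.024, 1.0, -0.0, 0.002]
contact_force: [0.9, -3.0, -0.7]
gripper_width: 0.1
```

Emit:
{"fn": "play_rows", "kwargs": {"moves": [[[-0.0001,0.0033,0],0,1],[[-0.0003,0.0066,0],0,1]]}}

```text
clock: 7.18
position: [541.7, -85.9, 238.2]
ee_rot: [-0.024, 1.0, -0.0, 0.002]
contact_force: [0.6, -3.3, -0.2]
gripper_width: 0.2
```

Emit:
{"fn": "play_rows", "kwargs": {"moves": [[[-0.0001,0.0033,0],0,1],[[-0.0003,0.0066,0],0,1]]}}

```text
clock: 7.42
position: [541.6, -84.0, 238.2]
ee_rot: [-0.024, 1.0, -0.001, 0.002]
contact_force: [1.7, -4.1, -0.6]
gripper_width: -0.1
```

Emit:
{"fn": "play_rows", "kwargs": {"moves": [[[-0.0001,0.0033,0],0,1],[[-0.0003,0.0066,0],0,1]]}}

```text
clock: 7.68
position: [541.5, -82.0, 238.2]
ee_rot: [-0.024, 1.0, -0.001, 0.002]
contact_force: [1.1, -3.2, -0.7]
gripper_width: 0.2
```

```bash
python3 -c "
from h import *
to(W((-52,-4,63+173)),2.8)
for c in ['side','wrist']:
    im=arm.get_image(c);save(im,c+'3')
a=cv2.imread('pics/side3.png')[215:315,225:345];b=cv2.imread('pics/wrist3.png')[180:340,180:420]
cv2.imwrite('pics/c3.png',np.hstack([cv2.resize(a,(396,330)),cv2.resize(b,(400,330))]))
"
```

```text
clk 7.67 d [  1.4 -26.8  -0.3] units [ 0.0046 -0.0893 -0.0009] yaw 2.77 turn 0.001 F [ 1.1 -3.2 -0.7] w 0.2
tool z [ 0.003 -0.001 -1.   ] stand pos [-52.1  22.8 236.3]
```

View pics/c3.png

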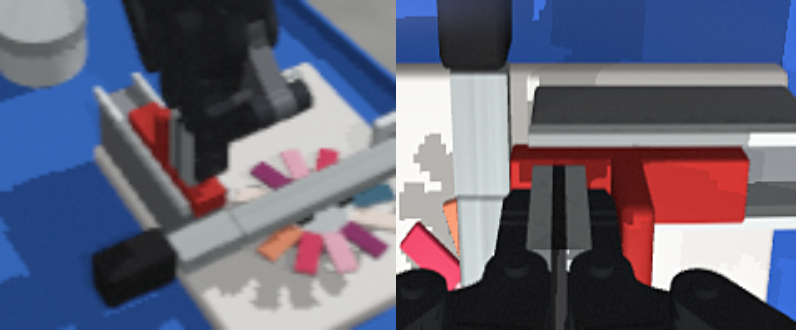

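Emit:
{"fn": "play_rows", "kwargs": {"moves": [[[-0.0001,0.0033,0],0,1],[[-0.0003,0.0066,0],0,1]]}}

```text
clock: 8.02
position: [541.3, -79.5, 238.2]
ee_rot: [-0.024, 1.0, -0.0, 0.002]
contact_force: [1.2, -1.5, 0.2]
gripper_width: -0.1
```

Emit:
{"fn": "play_rows", "kwargs": {"moves": [[[-0.0001,0.0033,0],0,1],[[-0.0003,0.0066,0],0,1]]}}

```text
clock: 8.28
position: [541.2, -77.4, 238.2]
ee_rot: [-0.024, 1.0, -0.0, 0.002]
contact_force: [0.1, -2.2, -0.8]
gripper_width: 0.2
```

Emit:
{"fn": "play_rows", "kwargs": {"moves": [[[-0.0001,0.0033,0],0,1],[[-0.0003,0.0066,0],0,1]]}}

```text
clock: 8.52
position: [541.2, -75.8, 238.1]
ee_rot: [-0.024, 1.0, -0.001, 0.002]
contact_force: [0.9, -8.4, -2.1]
gripper_width: -0.3
```

Emit:
{"fn": "play_rows", "kwargs": {"moves": [[[-0.0001,0.0033,0],0,1],[[-0.0003,0.0066,0],0,1]]}}

```text
clock: 8.78
position: [541.2, -75.1, 238.1]
ee_rot: [-0.025, 1.0, -0.002, 0.001]
contact_force: [2.7, -13.2, -3.4]
gripper_width: -0.1
```

Emit:
{"fn": "play_rows", "kwargs": {"moves": [[[0.0002,-0.005,0],0,1],[[0.0005,-0.01,0],0,1],[[0.001,-0.03,0],0,1],[[0.002,-0.05,0],0,1],[[0.002,-0.05,0.03],0,1],[[0.002,-0.05,0.1],0,1]]}}

```text
clock: 9.52
position: [541.5, -90.2, 268.1]
ee_rot: [-0.024, 1.0, -0.002, 0.0]
contact_force: [0.8, -0.3, 0.3]
gripper_width: 0.1
```

```bash
python3 -c "
from h import *
to(W((-96,0,45+155)),2.8)
for c in ['side','wrist']:
    im=arm.get_image(c);save(im,c+'4')
    print([(np.round(q['centre']),q['conf']) for q in arm.look_for('tab_paddle',im)])
a=cv2.imread('pics/side4.png')[215:315,225:345];b=cv2.imread('pics/wrist4.png')[120:340,140:460]
cv2.imwrite('pics/c4.png',np.hstack([cv2.resize(a,(396,330)),cv2.resize(b,(400,330))]))
"
```

```text
clk 9.53 d [-42.8 -16.8 -66.2] units [-0.1428 -0.0559 -0.2206] yaw 2.8 turn 0.0 F [ 0.8 -0.3  0.3] w 0.1
tool z [ 0.001 -0.004 -1.   ] stand pos [-52.4  14.7 266.2]
[(array([540., -69.,  60.]), 0.63)]
[(array([539., -62.,  61.]), 0.77), (array([532.,  67.,  38.]), 0.35)]
```

View pics/c4.png

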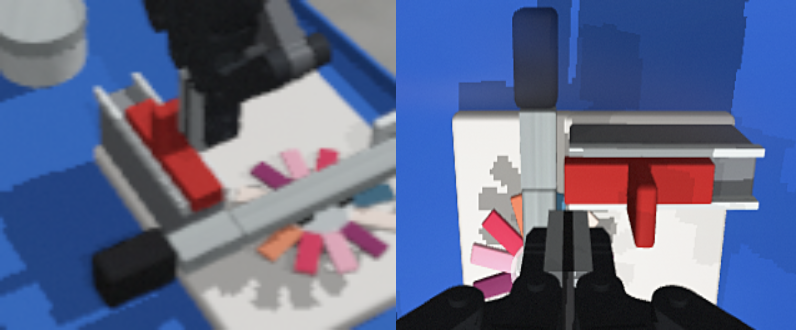

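Emit:
{"fn": "play_rows", "kwargs": {"moves": [[[0,0,0.05],0,1],[[-0.07,-0.028,0.05],0,0],[[-0.1428,-0.0559,0.05],0,-1],[[-0.1428,-0.0559,0.05],0,-1],[[-0.1428,-0.0559,0],0,-1],[[-0.1428,-0.0559,0],0,-1],[[-0.1428,-0.0559,0],0,-1],[[-0.1428,-0.0559,0],0,-1]]}}

```text
clock: 10.72
position: [499.3, -106.7, 268.6]
ee_rot: [-0.025, 1.0, -0.002, 0.002]
contact_force: [0.8, -0.3, 0.1]
gripper_width: 85.4
```

```bash
python3 -c "
from h import *
to(W((-96,0,45+155)),2.8)
im=arm.get_image('side');save(im,'side5')
im=arm.get_image('wrist');save(im,'wrist5')
P=[W((-96+a,b,56)) for a in(-17,17) for b in (-9,9)]+[W((-96,0,56))]; print(proj(im,P).round())
b=im['pixels'][:,:,::-1].copy()
for q in proj(im,P): cv2.circle(b,tuple(int(round(v)) for v in q),3,(0,255,0),1)
cv2.imwrite('pics/c5.png',b)
"
```

```text
clk 10.72 d [ -0.5  -0.3 -66.7] units [-0.0018 -0.001  -0.2223] yaw 2.82 turn -0.001 F [ 0.8 -0.3  0.1] w 85.4
tool z [ 0.004 -0.003 -1.   ] stand pos [-95.4   0.3 266.7]
[[260. 213.]
 [294. 213.]
 [261. 272.]
 [293. 272.]
 [277. 243.]]
```

View pics/c5.png

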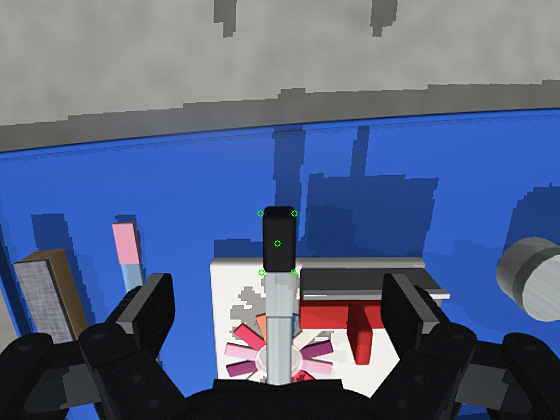

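View pics/side5.png

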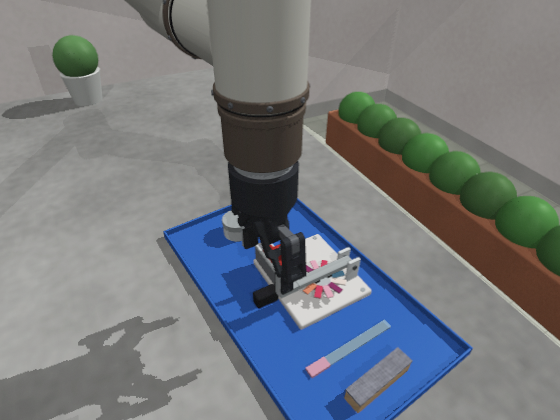

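Emit:
{"fn": "play_rows", "kwargs": {"moves": [[[-0.006,0.002,-0.08],0,-1],[[-0.006,0.002,-0.16],0,-0.5],[[-0.006,0.002,-0.2],0,-0.2],[[-0.006,0.002,-0.222],0,-0.2],[[-0.006,0.002,-0.222],0,-0.2],[[-0.006,0.002,-0.222],0,-0.2]]}}

```text
clock: 11.58
position: [497.6, -106.1, 202.8]
ee_rot: [-0.025, 1.0, -0.002, 0.003]
contact_force: [0.1, 0.8, -0.2]
gripper_width: 51.5
```

```bash
python3 -c "
from h import *
to(W((-96,0,45+155)),2.8)
im=arm.get_image('side');save(im,'side6')
im2=arm.get_image('wrist');save(im2,'wrist6')
a=cv2.imread('pics/side6.png')[215:335,205:365];b=cv2.imread('pics/wrist6.png')
cv2.imwrite('pics/c6.png',np.hstack([cv2.resize(a,(400,300)),cv2.resize(b,(400,300))]))
"
```

```text
clk 11.57 d [ 1.1 -0.9 -0.9] units [ 0.0036 -0.0029 -0.0028] yaw 2.82 turn -0.001 F [ 0.1  0.8 -0.2] w 51.5
tool z [ 0.006 -0.003 -1.   ] stand pos [-97.    0.9 200.9]
```

View pics/c6.png

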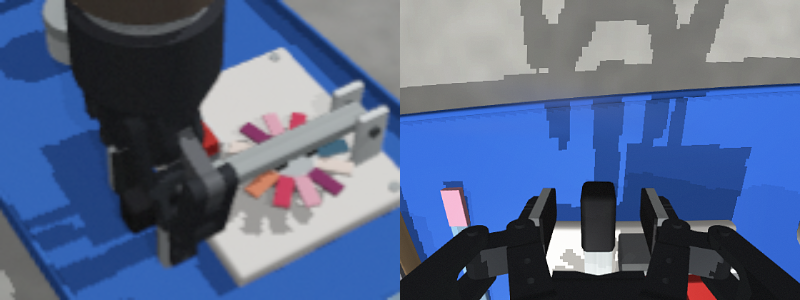

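Grip is centred between the pads at (598,218) in the wrist half. Close.

Emit:
{"fn": "play_rows", "kwargs": {"moves": [[[0,0,0],0,0.3],[[0,0,0],0,1],[[0,0,0],0,1],[[0,0,0],0,1],[[0,0,0],0,1],[[0,0,0],0,1]]}}

```text
clock: 12.42
position: [497.7, -106.1, 203.1]
ee_rot: [-0.025, 1.0, -0.002, 0.003]
contact_force: [-0.2, -0.7, 5.7]
gripper_width: 17.2
```

```bash
python3 -c "
from h import *
to(W((-96,0,45+155)),2.8)
c=np.cos(.049);s=np.sin(.049)
for t in np.arange(0,1.31,.05):
    dx=-146*np.cos(t+.027)+146*np.cos(.027);dz=146*np.sin(t+.027)-4
    print(round(t,2),np.round(np.array([dx*c,dx*s,dz])/300,4).tolist())
"
```

```text
clk 12.43 d [ 1.  -0.8 -1.2] units [ 0.0035 -0.0027 -0.004 ] yaw 2.83 turn -0.001 F [-0.2 -0.7  5.7] w 17.2
tool z [ 0.006 -0.003 -1.   ] stand pos [-97.    0.9 201.2]
0.0 [0.0, 0.0, -0.0002]
0.05 [0.0013, 0.0001, 0.0241]
0.1 [0.0037, 0.0002, 0.0483]
0.15 [0.0074, 0.0004, 0.0724]
0.2 [0.0123, 0.0006, 0.0962]
0.25 [0.0184, 0.0009, 0.1198]
0.3 [0.0256, 0.0013, 0.143]
0.35 [0.034, 0.0017, 0.1658]
0.4 [0.0435, 0.0021, 0.1882]
0.45 [0.0541, 0.0027, 0.2101]
0.5 [0.0658, 0.0032, 0.2314]
0.55 [0.0785, 0.0039, 0.2521]
0.6 [0.0923, 0.0045, 0.2722]
0.65 [0.107, 0.0052, 0.2915]
0.7 [0.1227, 0.006, 0.3101]
0.75 [0.1393, 0.0068, 0.3279]
0.8 [0.1568, 0.0077, 0.3448]
0.85 [0.1751, 0.0086, 0.3608]
0.9 [0.1941, 0.0095, 0.3759]
0.95 [0.2139, 0.0105, 0.39]
1.0 [0.2344, 0.0115, 0.4031]
1.05 [0.2555, 0.0125, 0.4152]
1.1 [0.2772, 0.0136, 0.4262]
1.15 [0.2994, 0.0147, 0.4361]
1.2 [0.3221, 0.0158, 0.4449]
1.25 [0.3451, 0.0169, 0.4525]
1.3 [0.3686, 0.0181, 0.4589]
```

Emit:
{"fn": "play_rows", "kwargs": {"moves": [[[0,0,0.006],0,1],[[0.0006,0,0.012],0,1],[[0.0013,0.0001,0.0241],0,1]]}}

```text
clock: 12.8
position: [498.1, -106.1, 209.7]
ee_rot: [-0.025, 1.0, -0.002, 0.003]
contact_force: [3.3, -1.5, -6.5]
gripper_width: 17.0
```

Emit:
{"fn": "play_rows", "kwargs": {"moves": [[[0.0024,0.0001,0.0242],0,1],[[0.0061,0.0003,0.0483],0,1],[[0.011,0.0005,0.0721],0,1],[[0.0171,0.0008,0.0957],0,1],[[0.0243,0.0012,0.1189],0,1],[[0.0327,0.0016,0.1417],0,1],[[0.0422,0.002,0.1641],0,1],[[0.0528,0.0026,0.186],0,1],[[0.0645,0.0031,0.2073],0,1]]}}

```text
clock: 13.92
position: [517.1, -105.2, 271.9]
ee_rot: [-0.024, 1.0, -0.002, 0.002]
contact_force: [0.0, -1.2, -7.5]
gripper_width: 16.8
```

```bash
python3 -c "
from h import *
to(W((50-146*np.cos(.527),0,41+146*np.sin(.527)+155)),2.8)
im=arm.get_image('side');save(im,'side7')
cv2.imwrite('pics/c7.png',cv2.resize(cv2.imread('pics/side7.png')[180:335,185:385],(600,465)))
"
```

```text
clk 13.93 d [ 1.4 -0.8 -0.6] units [ 0.0046 -0.0027 -0.0019] yaw 2.8 turn -0.0 F [ 0.  -1.2 -7.5] w 16.8
tool z [ 0.003 -0.003 -1.   ] stand pos [-77.5   0.9 270. ]
```

View pics/c7.png

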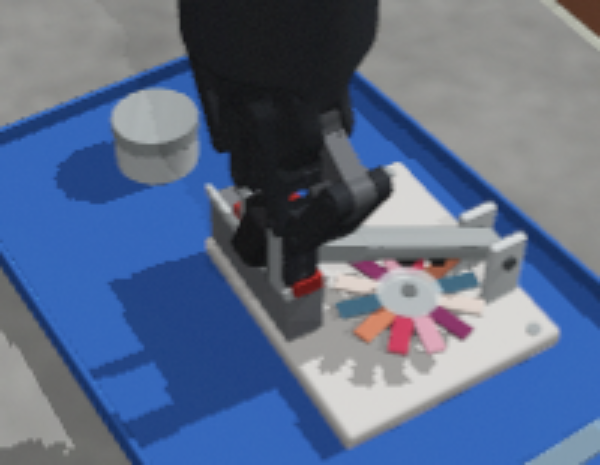

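Emit:
{"fn": "play_rows", "kwargs": {"moves": [[[0.0127,0.0007,0.0207],0,1],[[0.0265,0.0013,0.0408],0,1],[[0.0412,0.002,0.06],0,1],[[0.0569,0.0028,0.0787],0,1],[[0.0735,0.0036,0.0965],0,1],[[0.091,0.0045,0.1134],0,1],[[0.1093,0.0054,0.1294],0,1],[[0.1283,0.0063,0.1445],0,1],[[0.1481,0.0073,0.1586],0,1],[[0.1686,0.0083,0.1717],0,1],[[0.1897,0.0093,0.1838],0,1]]}}

```text
clock: 15.35
position: [574.6, -102.4, 328.1]
ee_rot: [-0.025, 1.0, -0.002, 0.002]
contact_force: [-3.8, -0.7, -5.2]
gripper_width: 17.2
```

```bash
python3 -c "
from h import *
to(W((50-146*np.cos(1.277),0,41+146*np.sin(1.277)+155)),2.8)
im=arm.get_image('side');save(im,'side8')
cv2.imwrite('pics/c8.png',cv2.resize(cv2.imread('pics/side8.png')[150:335,165:405],(600,462)))
"
```

```text
clk 15.35 d [27.7  0.5  9.5] units [0.0923 0.0017 0.0318] yaw 2.81 turn -0.0 F [-3.8 -0.7 -5.2] w 17.2
tool z [ 0.003 -0.003 -1.   ] stand pos [-19.9   0.9 326.2]
```

View pics/c8.png

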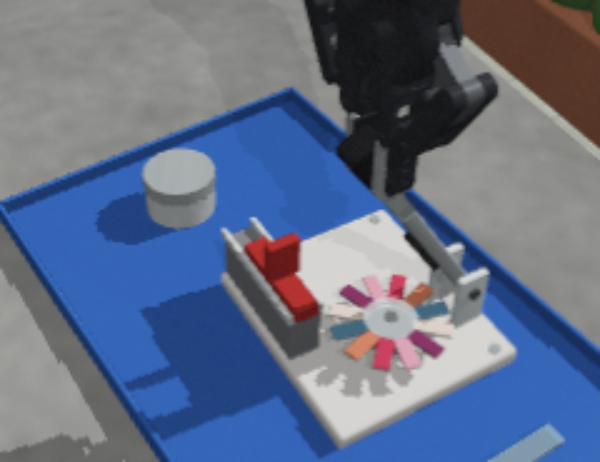

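Emit:
{"fn": "play_rows", "kwargs": {"moves": [[[0.022,0.001,0.01],0,1],[[0.044,0.002,0.019],0,1],[[0.067,0.003,0.027],0,1],[[0.092,0.004,0.034],0,1],[[0.102,0.004,0.036],0,1],[[0.102,0.004,0.036],0,1]]}}

```text
clock: 16.15
position: [606.7, -100.8, 340.5]
ee_rot: [-0.025, 1.0, -0.002, 0.003]
contact_force: [-4.4, 1.7, -0.7]
gripper_width: 17.3
```

Emit:
{"fn": "play_rows", "kwargs": {"moves": [[[0,0,0],0,0.5],[[0,0,0],0,0],[[0,0,0],0,-0.5],[[0,0,0],0,-0.5],[[0,0,0],0,-0.5],[[0,0,0.1],0,-0.5],[[0,0,0.2],0,-0.5],[[-0.2,0,0.3],0,-0.5],[[-0.4,0,0.3],0,-0.5],[[-0.5,-0.1,0.3],0,-0.5],[[-0.5,-0.2,0.3],0,-0.5]]}}

```text
clock: 17.52
position: [454.3, -161.1, 431.7]
ee_rot: [-0.026, 1.0, -0.002, 0.005]
contact_force: [0.6, -0.2, 0.0]
gripper_width: 63.9
```

```bash
python3 -c "
from h import *
to(W((0,0,0)))
for c in ['side','top']:
  im=arm.get_image(c);save(im,c+'9')
  for n in ['lever_grip','tab_paddle','wheel_center','tin_center','buffer_center','file_center']: print(c,n,[(np.round(q['centre']).tolist(),round(q['conf'],2)) for q in arm.look_for(n,im)[:2]])
  for t in (1.1,1.2,1.25,1.3,1.4): print(t,proj(im,W((50-146*np.cos(t+.027),0,41+146*np.sin(t+.027)))).round(1))
a=cv2.imread('pics/side9.png')[150:335,165:405];b=cv2.imread('pics/top9.png')[130:315,210:450]
cv2.imwrite('pics/c9.png',np.hstack([cv2.resize(q,(400,308)) for q in (a,b)]))
"
```

```text
clk 17.52 d [ 140.3   58.9 -429.8] units [ 0.4677  0.1963 -1.4328] yaw 2.94 turn None F [ 0.6 -0.2  0. ] w 63.9
tool z [ 0.009 -0.003 -1.   ] stand pos [-143.   -51.9  429.8]
side lever_grip [([607.0, -109.0, 159.0], 0.79)]
side tab_paddle [([544.0, -67.0, 61.0], 0.9)]
side wheel_center [([591.0, -103.0, 34.0], 0.8), ([588.0, -101.0, 14.0], 0.47)]
side tin_center [([526.0, 68.0, 35.0], 0.92)]
side buffer_center [([572.0, -270.0, 27.0], 0.95)]
side file_center [([568.0, -207.0, 9.0], 0.94), ([543.0, -69.0, 63.0], 0.74)]
1.1 [[321.6 207.9]]
1.2 [[330.5 201.4]]
1.25 [[335.1 198.4]]
1.3 [[339.6 195.6]]
1.4 [[348.6 190.7]]
top lever_grip [([606.0, -101.0, 185.0], 0.95)]
top tab_paddle [([539.0, -61.0, 65.0], 0.75)]
top wheel_center [([588.0, -96.0, 34.0], 0.89)]
top tin_center [([533.0, 81.0, 39.0], 0.82)]
top buffer_center [([572.0, -259.0, 27.0], 0.59)]
top file_center [([574.0, -208.0, 12.0], 0.64)]
1.1 [[356.7 217.3]]
1.2 [[356.8 208.1]]
1.25 [[356.8 203.4]]
1.3 [[356.7 198.6]]
1.4 [[356.3 188.9]]
```

View pics/c9.png

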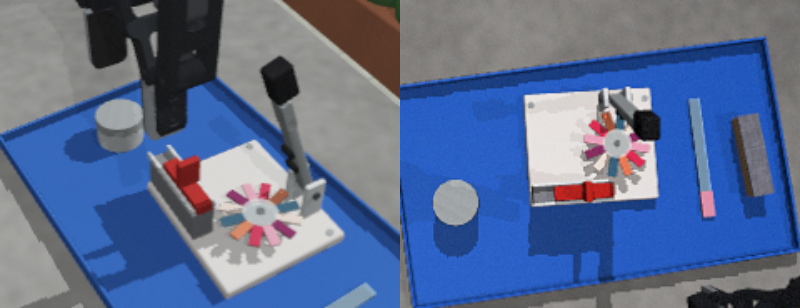

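```bash
python3 -c "
from h import *
print(arm.job_done())"
```

```text
the job is handed in; nothing more can be done
None
```

The wheel is free. The safety tab is latched back, the clamp lever is open, and the robot is touching nothing. I handed the job in at about 18 s of the 64 s allowed.

- **Tab:** I pushed the paddle toward +y in 1 mm steps. The force rose to about 4 N, eased as the catch rode over, then climbed at the end stop. The last reading there was 13.2 N along the push, about 13.9 N in total. That is under the 15 N limit but closer to it than I wanted, and forces are only reported at the end of each call. After I let go, the tab stayed back in both later pictures.
- **Lever:** I pinched the black grip by its sides, swung it along its arc and let go. Forces read at the end of each call stayed below 8 N. After release, the side and top pictures both put the lever at about 1.23 rad (1.1 needed).
- **Rest of the scene:** The wheel still sits on its pin. The tin, buffer and file are where they started, within the few millimetres the detections are good to.

The detected positions of the buffer and the paddle differ by up to about 11 mm between the two cameras. I therefore relied on the pictures and on before/after comparison in the same camera. No check failed.

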